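# Hang the slide carrier on the drip rail over the dish

## Task

Pick up the carrier that is loaded with glass slides, hook it onto the rail near the rail's left-hand end (the end away from the steel drip dish, left as the robot sees it), then slide it along the rail, without lifting it off again, until it hangs centred over the drip dish. Let go and leave it hanging still. Leave the empty carrier and everything else on the bench where it stands.

Things in the scene. Friction and masses are not known exactly. Their poses are not given: they have to be found in the camera images.
- carrier: Loose steel slide carrier, 0.3 kg, loaded with 8 glass slides. Tray 88 (x) x 90 (y) x 20 mm high; slides reach 31 mm height, white ends to +x. Above it two wire hooks and an upright black grip plate (see its points). Origin: centre of the underside, z up. Stands at the start with +x away from the robot within 0.35 rad, to the left or right.
- carrier_hook (a point): Where the rail's axis lies in the hooks when hung: x = y = 0, 102.3 mm above the underside. Two hooks of 6 mm wire at y = -32, +32 mm rise at the tray's -x edge, lean in to x = -20 mm at 95 mm, then form an upside-down V: peak at x = 0, 115 mm; tip at x = +22 mm, lower end at 86 mm. The rail enters from +x, between slides (31 mm) and tips (86 mm); then lower.
- carrier_grip (a point): Middle of the grip plate, where to grip (TCP) from above, fingers closing along the carrier's x: x = y = 0, 145 mm above the underside. The plate is 10 mm thick (x), 50 mm wide (y), and spans 115 to 165 mm height, on the cross-wire that joins the hook peaks.
- spare: The same steel carrier without slides (empty tray), 0.2 kg, standing on the bench; not to be moved. Origin: centre of the underside. The two carriers may stand in either place, left or right.
- rail: Fixed stand: a level steel rod 12 mm thick, 480 mm long along y, its axis 200 mm above the bench, on two 16 mm posts at y = -235, +235 mm that end under the rod; black feet 140 (x) x 50 (y) x 12 mm. Nothing above the rod. Origin: on the bench under the rod's middle; +y is the left-hand end as the robot sees it, +x points away from the robot.
- rail_mid (a point): Middle of the rod, on its axis, 200 mm above the bench. Axes as the rail's. The left-hand end section where the carrier is to be hooked on is y = 50 to 200 mm from here.
- dish: Fixed open steel drip dish on the bench under the rail, 90 (x) x 120 (y) x 18 mm high, in the right-hand half, centred under the rod. Origin: centre of its underside; axes parallel to the rail's. The hung carrier's underside is 98 mm above the bench.
- petri: Closed clear Petri dish, 90 mm diameter, 30 mm high, between the carriers. Bystander. Origin: centre of the underside.
- washbottle: White bottle with red cap, 66 mm diameter, 170 mm high, left. Bystander. Origin: centre of the underside.
- cup: Bluish clear plastic cup, 72 mm wide at the rim, 90 mm high, right. Bystander. Origin: centre of the underside.
- flask: Conical glass flask, 76 mm diameter at the foot, 120 mm high, far left. Bystander. Origin: centre of the underside.
- dropper: Small blue dropper bottle, 40 mm diameter, 90 mm high, far right. Bystander. Origin: centre of the underside.
Mind the look-alikes: they are no part of the job. Leave any blue look-alike of the dish alone.

How it is judged:
By the outcome, as a careful person would: the job done as asked, in the order asked, and still so for the second after the job is handed in, with the robot touching nothing.
It also fails if it takes over 51 s, if anything falls off the work surface, if the arm or the gripper's body presses on something with over 40 N, if the wrist force passes 120 N, or if a joint passes its speed limit or range.

## Robot

A 6-joint arm with a two-finger parallel gripper is mounted at the origin on the work surface. World frame = base frame: x ahead of the robot, y to its left, z up, the work surface at z = 0. Lengths are in mm, angles in rad, forces in N, time in s.
With the tool pointing down it reaches from about 350 to 775 mm from the base axis. Payload 7.3 kg.
Tool frame: the origin (TCP) lies between the finger pads, 19 mm behind the fingertips; this is the grasp point; z points along the fingers, y is the direction in which the jaws open and shut (so a half turn about z gives the same grasp; the last joint's range is limited). The gripper opens to 92 mm and grips with 3 to 60 N. Pads are 19 mm wide; open, the fingers measure 130 mm over their backs; the gripper's body (75 mm by 190 mm) begins 47 mm behind the grasp point.
Start: joints at [1.13, 0.342, 1.524, -0, 1.275, -0.146], TCP at [152.522, 502.374, 245.541] pointing down, gripper open.
Joint ranges: [-2.53, 2.53], [-0.77, 2.02], [0.04, 2.7], [-1, 4.14], [0.28, 2.66], [-3.11, 3.11]. Speed limits (rad/s): [2.57, 2.57, 3.14, 3.14, 3.14, 3.14].

## Interface

Orientations are given as [roll, pitch, yaw] about the fixed x, y, z axes, in that order (R = Rz(yaw) Ry(pitch) Rx(roll)).
In Python, from plant import get_obs, capture, bot, spot_in gives the robot as it stands.
- The arm moves only by the shell command python3 -m handwheel 'ROWS' [OPENING]. ROWS is JSON, a list of rows, each a list of 2 entries, a list of its own where there are three numbers: the shift along the world's x, y, z in mm, then the turn, a rotation vector about the world's x, y, z in rad. In form: [[[x, y, z], [wx, wy, wz]], ...]. A call has 1 to 12 rows; each row shifts and turns the commanded pose from where the row before left it; what a row does not reach is not made up. A row lasts 1/8 s, in which the tool goes at most 62.5 mm and 10.7 degrees, less where a joint would pass 70% of its speed; a pose out of reach is approached as far as the arm can. A call is refused whole if a number of a shift passes 62.5 or a number of a turn 0.188, either way. A call with a gripper value outside its range is refused whole. OPENING is the closure, from 0 (fully open) to 1 (shut), set as the call begins (- or left out, the last holds). The fingers move at their own pace and stop on an object; the grip force is fixed at half the most. Time passes only in rows, so rows that do not move let the fingers close. It gives the time, the measured TCP pose, the force and the opening at its end, in the units of the state.
- get_obs(): the state, without advancing time (a new reading comes with each control period).
- capture(name): name is "scene" or "side" or "wrist"; returns a dict with "img" (400x640x3 uint8, red, green, blue), "fx", "fy", "cx", "cy" (pixels), "cam_to_world" (4x4, takes a point from camera to world coordinates). Camera axes: x right, y up, looking along -z (the intrinsics and any distortion apply to the point x, -y, -z); pixel columns grow to the right and rows downward; lengths in mm; the calibration is good to about 2 mm. The wrist camera is an equidistant fisheye: a pixel r from the principal point sees the ray r / f radians off the axis. A picture is of the moment at which its call begins. There is no depth.
- bot.close_job(): hands the job in, once; it reports no verdict.
Trained networks look in the newest picture that a camera, given by its name, has taken for a name from the list of things; names that differ only in an ending like _2 or _b are one class to them, and where a whole thing is asked for, a point or a joint stands for the part that bears it (a point fixed in the world has none). Each returns a list of dicts, best first, with "score" (0 to 1); they miss things now and then, are a little off and sometimes report something else, mostly with a low value. They report only what shows in the picture. A call takes as long as a camera call. They do not tell look-alikes from the thing itself.
- spot_in(thing, camera): "xyz" ([x, y, z] in mm, in the coordinates of the camera as it stood for that picture, good to about 4 mm: the middle of the surface that is visible of it).
The state is a dict: "time": time; "joint_positions": joint angles; "dq": joint speeds; "tau": joint torques, N m; "tool_pos": TCP position; "tcp_rot": TCP orientation; "contact_force": force on the tool from outside, world axes, zero at the start; "moment": the same for the moment, N m; "grip_width": finger opening in mm.
Only numpy, scipy, OpenCV 4.12 (cv2) and the standard library are available. Lean on these libraries where they do the work, as an engineer would, in place of code of your own. Each camera call takes 0.05 s, during which the arm holds its last target. There are 200 camera calls.

## Working session

There is one attempt and no reset: what is moved stays moved. The work goes in short steps, Python scripts to look and compute and a shell command to move; the robot and the scene stay as the last step left them, time stands still between calls to the robot, and variables do not carry over. Pictures are saved under pics/ and viewed, about 8 in all and at most 12, crops included, and the job is handed in when it is done.

```bash
mkdir -p pics; ls; cat > h.py <<'E'
import numpy as np, cv2
from plant import get_obs, capture, bot, spot_in
def save(c,name): cv2.imwrite('pics/'+name+'.png', cv2.cvtColor(c['img'],cv2.COLOR_RGB2BGR))
def toW(c,p): return (np.array(c['cam_to_world'])@np.r_[p,1])[:3]
def proj(c,P):
    p=np.linalg.inv(np.array(c['cam_to_world']))@np.r_[P,1]
    return c['cx']+c['fx']*p[0]/-p[2], c['cy']-c['fy']*p[1]/-p[2]
def onplane(c,u,v,z):
    M=np.array(c['cam_to_world']); d=M[:3,:3]@np.array([(u-c['cx'])/c['fx'],-(v-c['cy'])/c['fy'],-1]); o=M[:3,3]
    return o+d*(z-o[2])/d[2]
E
python3 - <<'E'
from h import *
np.set_printoptions(precision=1,suppress=True)
ims=[]
for n in ['scene','side']:
    c=capture(n); ims.append(c['img']); print(n,c['fx'],c['fy'],c['cx'],c['cy'],[k for k in c]); print(np.array(c['cam_to_world']))
    save(c,n+'0')
    for t in ['carrier','carrier_grip','spare','rail','dish','petri','washbottle','cup','flask','dropper']:
        print(t,[(round(r['score'],2),toW(c,r['xyz']).round(0).tolist(),np.round(proj(c,toW(c,r['xyz']))).tolist()) for r in spot_in(t,n)[:3]])
print(get_obs())
E
```

```text
pics
scene 364.86609747259126 364.86609747259126 317.58778271569236 205.66802357423958 ['img', 'fx', 'fy', 'cx', 'cy', 'cam_to_world']
[[ -0.8  -0.4   0.3 802.6]
 [  0.5  -0.7   0.5 486. ]
 [  0.    0.6   0.8 945.2]
 [  0.    0.    0.    1. ]]
carrier [(0.74, [442.0, 154.0, 22.0], [361.0, 256.0])]
carrier_grip [(0.87, [438.0, 155.0, 22.0], [362.0, 255.0])]
spare [(0.8, [448.0, -156.0, 10.0], [303.0, 186.0])]
rail [(0.62, [632.0, 150.0, 18.0], [302.0, 289.0])]
dish [(0.9, [279.0, -197.0, 3.0], [339.0, 159.0]), (0.64, [636.0, -35.0, 5.0], [269.0, 241.0])]
petri [(0.76, [435.0, 1.0, 29.0], [333.0, 215.0])]
washbottle [(0.96, [498.0, 404.0, 118.0], [411.0, 333.0])]
cup [(0.69, [425.0, -384.0, 66.0], [274.0, 129.0])]
flask [(0.55, [690.0, 422.0, 52.0], [343.0, 397.0])]
dropper [(0.58, [612.0, -371.0, 61.0], [226.0, 153.0])]
side 462.70197798902905 462.70197798902905 322.78677293923823 196.39545361861627 ['img', 'fx', 'fy', 'cx', 'cy', 'cam_to_world']
[[   1.     0.1   -0.1  326.7]
 [  -0.1    0.6   -0.8 -943.5]
 [   0.     0.8    0.6  868.8]
 [   0.     0.     0.     1. ]]
carrier [(0.64,
[... 384 characters left out ...]
, 245.0])]
petri [(0.71, [424.0, -22.0, 29.0], [304.0, 240.0]), (0.48, [640.0, -218.0, 13.0], [401.0, 292.0])]
washbottle [(0.64, [484.0, 372.0, 88.0], [310.0, 145.0])]
cup [(0.91, [424.0, -400.0, 61.0], [324.0, 354.0])]
flask [(0.65, [690.0, 420.0, 57.0], [367.0, 143.0])]
dropper [(0.77, [606.0, -398.0, 52.0], [411.0, 347.0])]
{'time': 1.1, 'joint_positions': array([ 1.1,  0.3,  1.5, -0. ,  1.3, -0.1]), 'dq': array([ 0., -0., -0., -0., -0., -0.]), 'tau': array([  0. , -43.1, -24.4,   0.1,   0. ,   0. ]), 'tool_pos': array([152.5, 502.4, 245.5]), 'tcp_rot': array([3.1, 0. , 2.8]), 'contact_force': array([-1.2, -0.7, -0.8]), 'moment': array([ 0. , -0.1, -0. ]), 'grip_width': 92.2036513830461}
```

View both.

View pics/scene0.png

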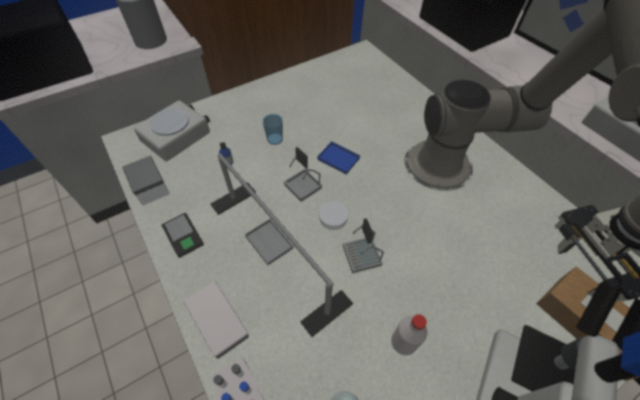

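View pics/side0.png

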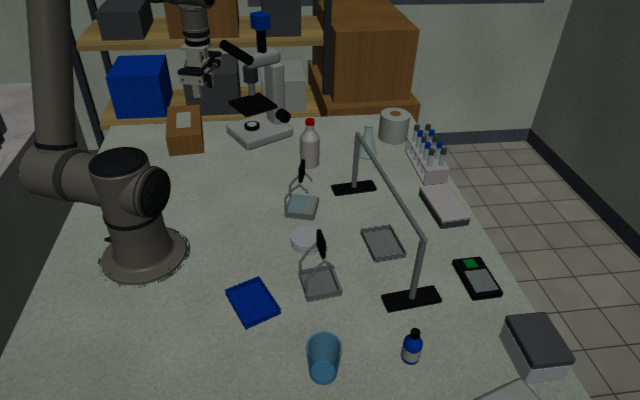

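The scene shows carriers at (361,255) and (303,185), and side shows them at (301,206) and (319,284). The steel dish is at scene (269,241), and its blue look-alike is at (339,158). Candidates for the loaded carrier are the left one, scene (361,255), which looks filled with white-ended slides, and the right one, scene (303,185), which looks empty. I'll check both in a close crop.

```bash
python3 - <<'E'
import cv2,numpy as np
a=cv2.imread('pics/scene0.png');b=cv2.imread('pics/side0.png')
f=lambda i,u,v:cv2.resize(i[v-38:v+38,u-50:u+50],None,fx=4,fy=4,interpolation=cv2.INTER_CUBIC)[:300,:400]
o=np.vstack([np.hstack([f(a,361,248),f(b,301,195)]),np.hstack([f(a,303,175),f(b,319,265)])])
cv2.imwrite('pics/crop1.png',o)
g=lambda i,u,v,w,h:cv2.resize(i[v:v+h,u:u+w],(w*3,h*3),interpolation=cv2.INTER_CUBIC)
cv2.imwrite('pics/rail.png',np.hstack([g(a,205,140,150,200)[:600,:400],g(b,340,120,133,200)[:,:400]]))
E
```

```text
(no output)
```

View pics/crop1.png

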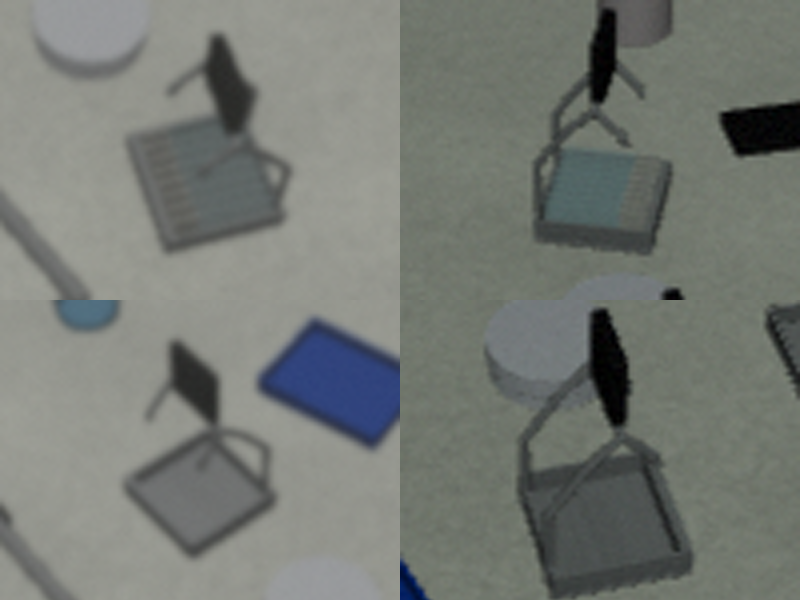

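View pics/rail.png

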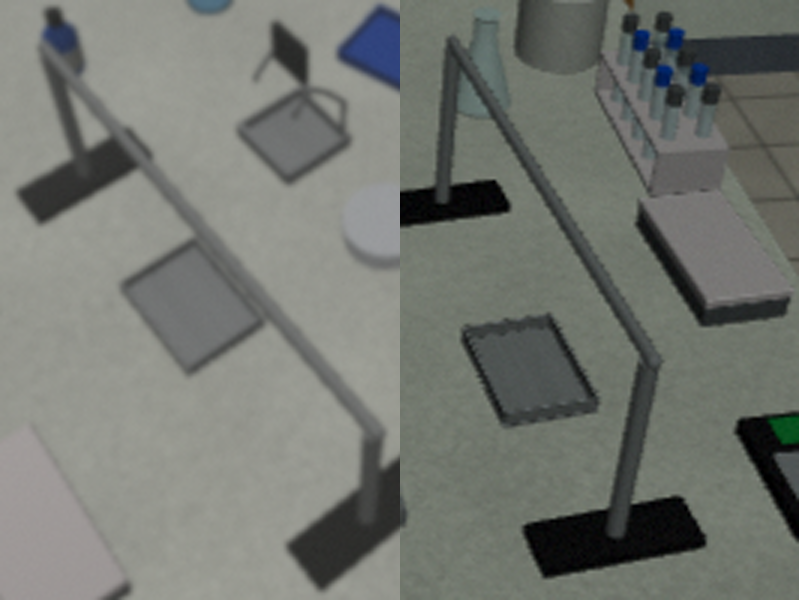

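```bash
python3 - <<'E'
from h import *
from scipy.optimize import least_squares
import pickle
S=capture('scene');D=capture('side')
pickle.dump((S,D),open('cams.pkl','wb'))
def fit(name,obs,x0):
    def res(p):
        c,s=np.cos(p[2]),np.sin(p[2]); r=[]
        for cam,P,uv in obs:
            W=[p[0]+c*P[0]-s*P[1],p[1]+s*P[0]+c*P[1],P[2]]
            r+=list(np.subtract(proj(cam,W),uv))
        return r
    f=least_squares(res,x0,loss='soft_l1'); print(name,f.x.round(3),np.array(res(f.x)).round(1).tolist()); return f.x
a=lambda u,v:(311+u/4,210+v/4); b=lambda u,v:(251+u/4,157+v/4)
fit('carrier',[(S,(44,-45,20),a(128,138)),(S,(44,45,0),a(165,250)),(S,(-44,45,20),a(283,215)),(S,(0,0,140),a(229,85)),
 (D,(44,-45,0),b(253,250)),(D,(-44,-45,0),b(135,240)),(D,(44,45,20),b(271,162)),(D,(0,0,140),b(203,57)),
 (S,(0,25,115),a(237,137)),(S,(0,-25,165),a(217,34))],[440,150,0])
a=lambda u,v:(205+u/3,140+v/3); b=lambda u,v:(340+u/3,120+v/3)
fit('rail',[(S,(0,-240,200),a(45,45)),(S,(0,240,200),a(377,432)),(D,(0,240,200),b(53,40)),(D,(0,-240,200),b(257,360)),
 (S,(0,235,12),a(368,523)),(S,(0,-235,12),a(85,178)),(D,(0,-235,12),b(217,537)),(D,(0,235,12),b(43,203))],[640,0,0])
fit('dish',[(S,(45,-60,18),a(122,287)),(S,(45,60,0),a(190,374)),(S,(-45,60,18),a(263,322)),
 (D,(-45,60,18),b(62,328)),(D,(45,60,18),b(150,318)),(D,(45,-60,18),b(196,402)),(D,(-45,-60,0),b(108,422))],[640,-35,0])
o=get_obs();print(o['time'],o['tcp_rot'],o['tool_pos'])
E
```

```text
carrier [ 4.33964e+02  1.48347e+02 -2.81000e-01] [-0.6, -0.9, -0.2, 1.8, 0.8, -0.5, -1.2, 0.3, -0.7, 0.3, -0.7, -0.4, -0.5, -1.3, -0.5, -1.1, -0.9, 0.2, -0.5, -0.1]
rail [ 6.35973e+02 -4.52000e-01  1.11000e-01] [-1.5, 0.5, -0.7, 0.4, -0.6, -0.2, -1.0, -0.3, -1.4, -2.7, -1.2, -2.3, -0.6, -2.7, -0.8, -1.9]
dish [ 6.38209e+02 -3.37600e+01  1.08000e-01] [-1.6, -2.0, -0.8, 1.0, 0.2, -2.0, -0.6, -1.3, 0.1, -2.5, 0.8, -2.0, -2.5, 1.5]
1.2 [ 3.14152632e+00 -1.25549572e-06  2.84674351e+00] [152.52381423 502.37142768 245.5350688 ]
```

The fit is good. The left carrier holds the white-ended slides, so I choose that one: (434,148), yaw -0.28. The rail is at (636,0), yaw 0.11. I'm moving above the carrier now.

```bash
python3 -m handwheel '[[[23.5,-29.5,0],[0,0,-0.13]],[[23.5,-29.5,0],[0,0,-0.13]],[[23.5,-29.5,0],[0,0,-0.13]],[[23.5,-29.5,0],[0,0,-0.13]],[[23.5,-29.5,0],[0,0,-0.13]],[[23.5,-29.5,0],[0,0,-0.13]],[[23.5,-29.5,0],[0,0,-0.13]],[[23.5,-29.5,0],[0,0,-0.13]],[[23.5,-29.5,0],[0,0,-0.13]],[[23.5,-29.5,0],[0,0,-0.13]],[[23.5,-29.5,0],[0,0,-0.13]],[[0,0,0],[0,0,-0.13]]]' 0; python3 -m handwheel '[[[23,-30,0],[0,0,0]],[[0,0,0],[0,0,0]]]'
python3 - <<'E'
from h import *
np.set_printoptions(precision=2,suppress=True)
c=capture('wrist'); save(c,'w1'); print(c['fx'],c['cx'],c['cy']);print(np.array(c['cam_to_world']))
for t in ['carrier','carrier_grip']:
    print(t,[(round(r['score'],2),toW(c,r['xyz']).round(0).tolist()) for r in spot_in(t,'wrist')[:3]])
print(get_obs())
E
```

```text
time: 2.7
tool_pos: [412.5, 176.1, 245.5]
tcp_rot: [3.141, 0.0, 1.279]
contact_force: [-0.0, 0.6, 0.3]
grip_width: 91.7
time: 2.95
tool_pos: [435.1, 146.6, 245.5]
tcp_rot: [3.141, 0.0, 1.284]
contact_force: [-0.3, -0.2, 0.1]
grip_width: 91.9
309.70691628693146 319.01898936350665 200.5815664040649
[[  0.96   0.27   0.08 458.36]
 [ -0.28   0.92   0.27 219.66]
 [  0.    -0.28   0.96 384.09]
 [  0.     0.     0.     1.  ]]
carrier [(0.92, [438.0, 155.0, 20.0])]
carrier_grip [(0.94, [440.0, 149.0, 20.0])]
{'time': 3.1, 'joint_positions': array([0.16, 0.22, 1.7 , 0.  , 1.23, 0.45]), 'dq': array([ 0.01, -0.  ,  0.  , -0.  ,  0.  , -0.  ]), 'tau': array([ -0.52, -35.85, -24.07,   0.05,  -0.02,  -0.  ]), 'tool_pos': array([433.59, 148.2 , 245.46]), 'tcp_rot': array([-3.14, -0.  ,  1.29]), 'contact_force': array([-0.4 ,  0.49,  0.22]), 'moment': array([-0.1 ,  0.07,  0.04]), 'grip_width': 91.69286501550779}
```

View pics/w1.png

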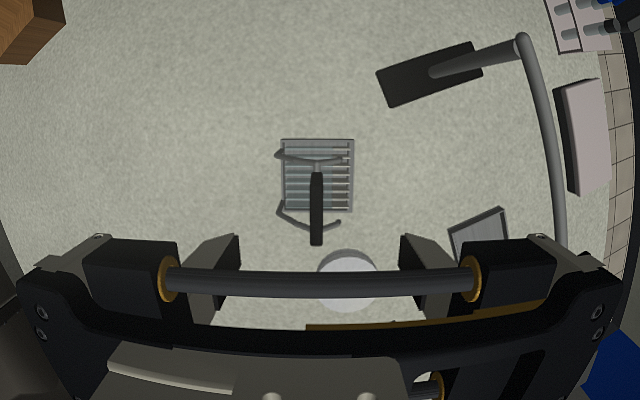

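The wrist picture shows the carrier with eight white-ended slides: tray corners at (282,139), (354,139) and (354,211), plate from (317,172) to (317,245). I'll refine the pose with the fisheye model.

```bash
cat >> h.py <<'E'
def fproj(c,P):
    p=np.linalg.inv(np.array(c['cam_to_world']))@np.r_[P,1]; v=np.array([p[0],-p[1],-p[2]])
    th=np.arctan2(np.hypot(v[0],v[1]),v[2]); k=c['fx']*th/np.hypot(v[0],v[1])
    return c['cx']+k*v[0],c['cy']+k*v[1]
E
python3 - <<'E'
from h import *
from scipy.optimize import least_squares
c=capture('wrist')
obs=[((-44,45,20),(282,139)),((44,45,20),(354,139)),((44,-45,20),(354,211)),((0,-25,165),(317,245)),((0,25,115),(317,173))]
def res(p):
    C,s=np.cos(p[2]),np.sin(p[2])
    return np.ravel([np.subtract(fproj(c,[p[0]+C*P[0]-s*P[1],p[1]+s*P[0]+C*P[1],P[2]]),uv) for P,uv in obs])
f=least_squares(res,[434,148,-.28]);print(f.x,f.fun.round(1))
robs=[((0,240,200),(522,38)),((0,0,200),0)]
for p in [(636,0,.111)]:
    for y in (240,120,0,-50):
        print(y,fproj(c,[p[0]-np.sin(p[2])*y,p[1]+np.cos(p[2])*y,206]))
E
```

```text
[ 4.34023940e+02  1.48137642e+02 -2.78915692e-01] [-1.7  0.4  1.1 -0.1 -0.5  0.7  0.4  1.5  0.3 -2.3]
240 (np.float64(530.5002969277689), np.float64(40.639543338209364))
120 (np.float64(564.3547585086638), np.float64(199.4541062039293))
0 (np.float64(564.6962879958229), np.float64(311.2359398775533))
-50 (np.float64(561.1718767971408), np.float64(343.696927112277))
```

```bash
python3 -m handwheel '[[[0.5,0,-20],[0,0,0]],[[0,0,-20],[0,0,0]],[[0,0,-20],[0,0,0]],[[0,0,-20],[0,0,0]],[[0,0,-15],[0,0,0]],[[0,0,-5.5],[0,0,0]],[[0,0,0],[0,0,0]],[[0,0,0],[0,0,0]]]'; python3 -m handwheel '[[[0,0,0],[0,0,0]],[[0,0,0],[0,0,0]],[[0,0,0],[0,0,0]],[[0,0,0],[0,0,0]],[[0,0,0],[0,0,0]],[[0,0,0],[0,0,0]],[[0,0,0],[0,0,0]],[[0,0,0],[0,0,0]]]' 1
```

```text
time: 4.15
tool_pos: [434.8, 148.1, 145.7]
tcp_rot: [3.14, -0.001, 1.287]
contact_force: [-0.2, -0.2, 0.2]
grip_width: 91.7
time: 5.15
tool_pos: [434.5, 147.9, 145.0]
tcp_rot: [3.141, 0.0, 1.287]
contact_force: [-0.5, -0.1, -0.3]
grip_width: 16.5
```

```bash
python3 -m handwheel '[[[0,0,0],[0,0,0]],[[0,0,0],[0,0,0]],[[0,0,0],[0,0,0]],[[0,0,0],[0,0,0]]]'; python3 -m handwheel '[[[0,0,5],[0,0,0]],[[0,0,15],[0,0,0]],[[0,0,20],[0,0,0]],[[0,0,20],[0,0,0]],[[0,0,20],[0,0,0]],[[0,0,20],[0,0,0]],[[0,0,20],[0,0,0]],[[0,0,15],[0,0,0]],[[0,0,7],[0,0,0]],[[0,0,0],[0,0,0]],[[0,0,0],[0,0,0]]]'
```

```text
time: 5.65
tool_pos: [434.4, 147.9, 144.9]
tcp_rot: [-3.141, 0.0, 1.287]
contact_force: [-0.1, -0.2, -2.6]
grip_width: 10.0
time: 7.02
tool_pos: [434.2, 147.8, 286.4]
tcp_rot: [-3.141, 0.001, 1.287]
contact_force: [0.1, -0.4, -2.4]
grip_width: 9.9
```

```bash
python3 -m handwheel '[[[12,-5,0],[0,0,0.05]],[[12,-6,0],[0,0,0.05]],[[13,-6,0],[0,0,0.05]],[[13,-6,0],[0,0,0.05]],[[13,-7,0],[0,0,0.05]],[[13,-7,0],[0,0,0.05]],[[12,-6,0],[0,0,0.05]],[[12,-6,0],[0,0,0.042]],[[0,0,0],[0,0,0]],[[0,0,0],[0,0,0]],[[0,0,0],[0,0,0]]]'
python3 - <<'E'
from h import *
for n in ['scene','side','wrist']:
    c=capture(n); save(c,n+'2')
import cv2
a=cv2.imread('pics/scene2.png')[150:300,210:410];b=cv2.imread('pics/side2.png')[120:270,280:480];w=cv2.imread('pics/wrist2.png')
f=lambda i:cv2.resize(i,(400,300),interpolation=cv2.INTER_CUBIC)
cv2.imwrite('pics/m2.png',np.vstack([np.hstack([f(a),f(b)]),cv2.resize(w[20:260,0:640],(800,300))]))
o=get_obs();print(o['tool_pos'],o['tcp_rot'],o['time'])
E
```

```text
time: 8.4
tool_pos: [534.0, 99.2, 287.0]
tcp_rot: [-3.141, -0.0, 1.679]
contact_force: [0.1, -0.6, -1.7]
grip_width: 10.5
[534.28241804  99.08459229 287.1887607 ] [ 3.14133998e+00 -8.14660714e-06  1.67886643e+00] 8.55
```

View pics/m2.png

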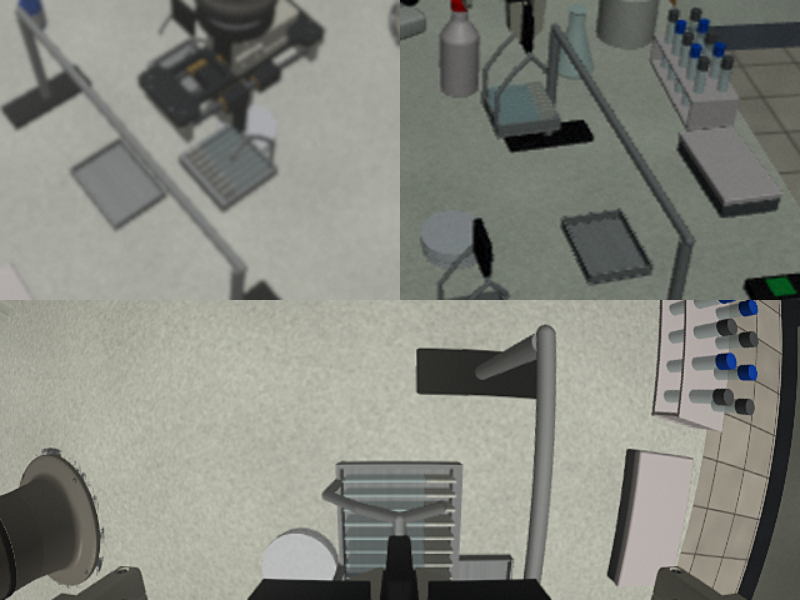

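The hand holds the carrier upright and level. In wrist full-resolution pixels the rod runs from (437,42) to (428,236). I'll refine the rail's line from this picture.

```bash
python3 - <<'E'
from h import *
from scipy.optimize import least_squares
import pickle
c=capture('wrist'); g=cv2.GaussianBlur(cv2.cvtColor(c['img'],cv2.COLOR_RGB2GRAY),(5,5),0).astype(float)
pts=[]
for v in range(120,235,10):
    d=np.diff(g[v,405:460]); l=405+np.argmin(d); r=405+np.argmax(d); pts.append((v,l+.5,r+.5))
print(pts, g[150,415:450:2].round())
# silhouette of cylinder approximated by axis projection, at row v
def colat(p,v):
    ys=np.linspace(-60,260,161); uv=np.array([fproj(c,[p[0]-np.sin(p[1])*y,np.cos(p[1])*y,200]) for y in ys]); o=np.argsort(uv[:,1]); return np.interp(v,uv[o,1],uv[o,0])
vs=np.array([p[0] for p in pts]);us=np.array([(p[1]+p[2])/2 for p in pts])
f=least_squares(lambda p:colat(p,vs)-us,[636,.111],loss='soft_l1',diff_step=1e-3);print(f.x,f.fun.round(1))
print('end',fproj(c,[636-np.sin(.111)*240,np.cos(.111)*240,200]))
# scene/side check
import itertools
o=get_obs();print(o['tool_pos'],o['time'])
E
```

```text
[(120, np.float64(427.5), np.float64(443.5)), (130, np.float64(427.5), np.float64(443.5)), (140, np.float64(426.5), np.float64(442.5)), (150, np.float64(426.5), np.float64(441.5)), (160, np.float64(425.5), np.float64(441.5)), (170, np.float64(425.5), np.float64(440.5)), (180, np.float64(424.5), np.float64(439.5)), (190, np.float64(423.5), np.float64(438.5)), (200, np.float64(422.5), np.float64(437.5)), (210, np.float64(421.5), np.float64(436.5)), (220, np.float64(420.5), np.float64(435.5)), (230, np.float64(419.5), np.float64(408.5))] [180. 177. 176. 177. 178. 169. 104.  88. 109. 126. 133. 131. 121. 127.
 168. 181. 183. 178.]
[6.34775871e+02 1.02862547e-01] [ 0.3 -0.2  0.3  0.1 -0.1 -0.4 -0.2 -0.2 -0.2 -0.3 -0.4 12.3]
end (np.float64(436.06655655991864), np.float64(45.946072346602534))
[534.35313323  99.03340276 287.17689221] 8.6
```

```bash
python3 -m handwheel '[[[8,1,0],[0,0,0]],[[12,1,0],[0,0,0]],[[12,1,0],[0,0,0]],[[12,1,0],[0,0,0]],[[12,1,0],[0,0,0]],[[12,2,0],[0,0,0]],[[12,2,0],[0,0,0]],[[8.5,0.6,0],[0,0,0]],[[0,0,0],[0,0,0]],[[0,0,0],[0,0,0]],[[0,0,0],[0,0,0]]]'
python3 - <<'E'
from h import *
for n in ['scene','side','wrist']:
    c=capture(n); save(c,n+'3')
a=cv2.imread('pics/scene3.png')[180:300,220:380];b=cv2.imread('pics/side3.png')[80:200,300:460];w=cv2.imread('pics/wrist3.png')
f=lambda i:cv2.resize(i,(400,300),interpolation=cv2.INTER_CUBIC)
cv2.imwrite('pics/m3.png',np.vstack([np.hstack([f(a),f(b)]),cv2.resize(w[20:260,0:640],(800,300))]))
E
```

```text
time: 9.98
tool_pos: [622.7, 108.5, 287.2]
tcp_rot: [3.142, 0.0, 1.679]
contact_force: [-0.3, 0.3, -3.2]
grip_width: 9.9
```

View pics/m3.png

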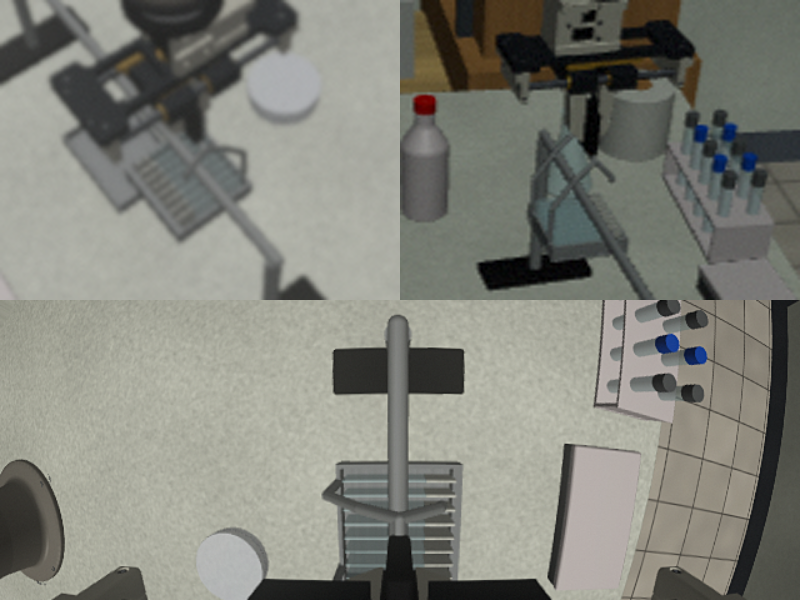

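The wrist view shows the rod at column ~398/1.25, passing right under the hook peaks with the tips beyond it. I'll lower the carrier gently.

```bash
python3 -m handwheel '[[[0.3,0,-5],[0,0,0]],[[0,0,-8],[0,0,0]],[[0,0,-8],[0,0,0]],[[0,0,-8],[0,0,0]],[[0,0,-6],[0,0,0]],[[0,0,-4],[0,0,0]],[[0,0,-2],[0,0,0]],[[0,0,0],[0,0,0]],[[0,0,0],[0,0,0]]]';python3 -m handwheel '[[[0,0,-1],[0,0,0]],[[0,0,-1],[0,0,0]],[[0,0,0],[0,0,0]],[[0,0,0],[0,0,0]]]'; python3 -m handwheel '[[[0,0,-1],[0,0,0]],[[0,0,0],[0,0,0]],[[0,0,0],[0,0,0]]]'
```

```text
time: 11.25
tool_pos: [623.4, 108.5, 246.3]
tcp_rot: [3.141, 0.0, 1.679]
contact_force: [-0.8, -0.9, -2.7]
grip_width: 10.0
time: 11.75
tool_pos: [623.3, 108.5, 244.1]
tcp_rot: [3.141, 0.0, 1.679]
contact_force: [-0.3, -0.0, -2.8]
grip_width: 10.1
time: 12.12
tool_pos: [623.3, 108.5, 243.3]
tcp_rot: [3.141, 0.0, 1.679]
contact_force: [-1.4, 0.1, 0.1]
grip_width: 10.2
```

```bash
python3 -m handwheel '[[[0,0,-0.5],[0,0,0]],[[0.2,-2,0],[0,0,0]],[[0.4,-4,0],[0,0,0]],[[0.6,-6,0],[0,0,0]],[[0.6,-6,0],[0,0,0]],[[0.6,-6,0],[0,0,0]],[[0.6,-6,0],[0,0,0]],[[0.6,-6,0],[0,0,0]]]'; python3 -m handwheel '[[[0.6,-6,0],[0,0,0]],[[0.6,-6,0],[0,0,0]],[[0.6,-6,0],[0,0,0]],[[0.6,-6,0],[0,0,0]],[[0.6,-6,0],[0,0,0]],[[0.6,-6,0],[0,0,0]],[[0.6,-6,0],[0,0,0]],[[0.4,-4,0],[0,0,0]],[[0,0,0],[0,0,0]],[[0,0,0],[0,0,0]]]'
python3 - <<'E'
from h import *
for n in ['scene','side','wrist']:
    c=capture(n); save(c,n+'4')
a=cv2.imread('pics/scene4.png')[160:310,200:400];b=cv2.imread('pics/side4.png')[100:280,300:500];w=cv2.imread('pics/wrist4.png')
f=lambda i:cv2.resize(i,(400,300),interpolation=cv2.INTER_CUBIC)
cv2.imwrite('pics/m4.png',np.vstack([np.hstack([f(a),f(b)]),cv2.resize(w[20:260,0:640],(800,300))]))
E
```

```text
time: 13.12
tool_pos: [626.6, 72.3, 242.3]
tcp_rot: [-3.141, -0.0, 1.679]
contact_force: [-4.7, 2.1, 1.0]
grip_width: 10.2
time: 14.38
tool_pos: [631.7, 25.7, 242.5]
tcp_rot: [3.141, 0.001, 1.678]
contact_force: [-1.6, -2.6, -0.1]
grip_width: 10.0
```

View pics/m4.png

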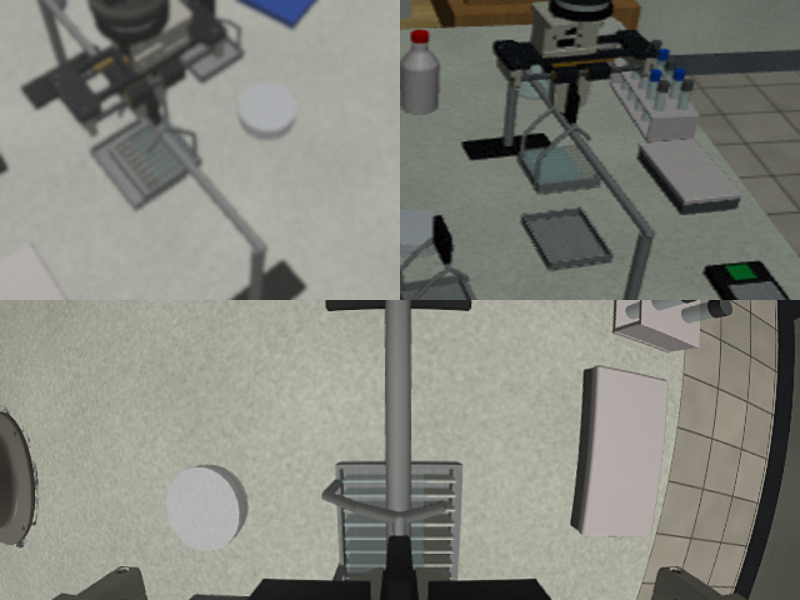

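```bash
python3 - <<'E'
from h import *
S=capture('scene');D=capture('side')
for n,c in (('scene',S),('side',D)):
    print(n,[(round(r['score'],2),toW(c,r['xyz']).round(1).tolist()) for r in spot_in('dish',n)[:3]])
# w1 camera: rebuild from wrist camera relative to tool: camera-to-tool is fixed
from scipy.spatial.transform import Rotation as R
from scipy.optimize import brentq,least_squares
W=capture('wrist');o=get_obs()
T=np.eye(4);T[:3,:3]=R.from_euler('xyz',o['tcp_rot']).as_matrix();T[:3,3]=o['tool_pos'];X=np.linalg.inv(T)@np.array(W['cam_to_world'])
def cam(p,r):
    T=np.eye(4);T[:3,:3]=R.from_euler('xyz',r).as_matrix();T[:3,3]=p;return dict(W,cam_to_world=T@X)
c1=cam([433.59,148.2,245.46],[np.pi,0,1.2863]);c2=cam([534.3,99.06,287.18],[np.pi,0,1.6789])
def at(c,uv,z):
    return least_squares(lambda q:np.subtract(fproj(c,[q[0],q[1],z]),uv),[640,20]).x
ex=np.array([.9944,.106]);ey=np.array([-.106,.9944]);o0=np.array([635,0.])
for c,uv in((c1,(502,207)),(c1,(449,236)),(c2,(409.6,224.8))):
    q=at(c,uv,18)-o0; print(uv,'local',(q@ex).round(1),(q@ey).round(1))
i=cv2.imread('pics/w1.png')[195:255,430:530];j=cv2.imread('pics/wrist2.png')[200:260,360:460];k=cv2.imread('pics/side0.png')[215:275,345:445]
l=cv2.imread('pics/scene0.png')[210:270,225:325]
f=lambda i:cv2.resize(i,(400,240),interpolation=cv2.INTER_CUBIC)
cv2.imwrite('pics/dish.png',np.vstack([np.hstack([f(i),f(j)]),np.hstack([f(k),f(l)])]))
E
```

```text
scene [(0.69, [279.6, -201.9, 5.2]), (0.62, [666.5, -47.6, 7.3])]
side [(0.79, [281.3, -202.2, 2.6]), (0.64, [643.5, -34.1, 0.6]), (0.61, [630.1, 1.6, 123.5])]
(502, 207) local 39.8 31.8
(449, 236) local -50.1 24.5
(409.6, 224.8) local 43.7 28.9
```

View pics/dish.png

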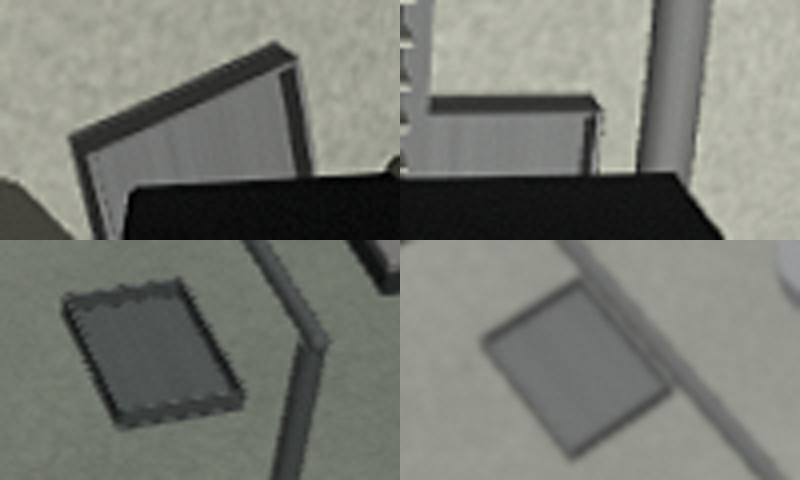

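```bash
python3 - <<'E'
from h import *
from scipy.spatial.transform import Rotation as R
from scipy.optimize import least_squares
S=capture('scene');D=capture('side');W=capture('wrist');o=get_obs()
T=np.eye(4);T[:3,:3]=R.from_euler('xyz',o['tcp_rot']).as_matrix();T[:3,3]=o['tool_pos'];X=np.linalg.inv(T)@np.array(W['cam_to_world'])
def cam(p,r):
    T=np.eye(4);T[:3,:3]=R.from_euler('xyz',r).as_matrix();T[:3,3]=p;return dict(W,cam_to_world=T@X)
c1=cam([433.59,148.2,245.46],[np.pi,0,1.2863]);c2=cam([534.3,99.06,287.18],[np.pi,0,1.6789])
w=[(c1,(45,60,0),(499.2,205.5)),(c1,(45,60,18),(504.5,209.5)),(c1,(-45,60,0),(447.5,228.7)),(c1,(-45,60,18),(451,232.5)),(c2,(45,60,0),(408,224)),(c2,(45,60,18),(410.2,227))]
d=[(D,(-45,60,18),(361.2,229.3)),(D,(45,60,18),(390,225)),(D,(45,-60,0),(405.7,257)),(D,(45,-60,18),(405,253)),(D,(-45,-60,0),(375.5,262)),(D,(-45,-60,18),(374,258))]
s=[(S,(45,-60,18),(245.5,235.5)),(S,(45,60,0),(268.2,265)),(S,(-45,60,18),(293,247.5)),(S,(-45,-60,18),(270,220.5))]
ex=np.array([.9944,.106]);ey=np.array([-.106,.9944])
def fit(obs):
    def res(p):
        b=np.array([635,0])
        return np.ravel([np.subtract((fproj if c['cam_to_world'] is c1['cam_to_world'] or c['cam_to_world'] is c2['cam_to_world'] else proj)(c,np.r_[b+ex*(p[0]+P[0])+ey*(p[1]+P[1]),P[2]]),uv) for c,P,uv in obs])
    f=least_squares(res,[0,-35]);print(f.x.round(1),f.fun.round(1))
for q in (w,d,s,w+d+s): fit(q)
q=o['tool_pos'][:2]-[635,0];print('tcp local',q@ex,q@ey,o['contact_force'],o['time'])
E
```

```text
[  0.  -34.1] [ 0.   0.1  1.  -0.2 -0.3  0.3  1.   1.3 -1.  -1.6  0.  -0.3]
[ -0.3 -36.7] [-0.8 -0.7  0.5 -0.9 -0.   0.6  1.5 -0.3 -1.7  0.9  0.4 -0. ]
[  0.7 -28.8] [-0.8 -0.5 -0.   2.2  0.7 -0.7  0.2 -1.4]
[  0.1 -33.8] [ 0.1 -0.1  1.  -0.3 -0.3  0.1  1.   1.1 -0.9 -1.7  0.1 -0.5 -0.9 -1.4
  0.3 -1.5 -0.3 -0.2  1.3 -1.  -1.9  0.1  0.2 -0.8 -1.6 -1.7 -0.8  0.8
 -0.2 -2.1 -0.6 -2.6]
tcp local -0.6075661861501777 26.747749400350326 [-1.91107241 -1.69244076 -0.23247914] 14.925
```

```bash
python3 -m handwheel '[[[0.3,-3,0],[0,0,0]],[[0.6,-6,0],[0,0,0]],[[0.6,-6,0],[0,0,0]],[[0.6,-6,0],[0,0,0]],[[0.6,-6,0],[0,0,0]],[[0.6,-6,0],[0,0,0]],[[0.6,-6,0],[0,0,0]],[[0.6,-6,0],[0,0,0]],[[0.6,-6,0],[0,0,0]],[[0.6,-6,0],[0,0,0]],[[0.3,-3.5,0],[0,0,0]],[[0,0,0],[0,0,0]]]'; python3 -m handwheel '[[[0,0,0],[0,0,0]],[[0,0,0],[0,0,0]],[[0,0,0],[0,0,0]]]'
python3 - <<'E'
from h import *
from scipy.optimize import least_squares
W=capture('wrist');save(W,'wrist5')
ims=[W['img'][120:260,220:420]]
for n in ['scene','side']:
    c=capture(n); save(c,n+'5'); ims.append(c['img'])
f=lambda i:cv2.resize(i,(400,300),interpolation=cv2.INTER_CUBIC)
b=np.hstack([f(ims[1][170:290,210:370]),f(ims[2][130:280,300:500])])
cv2.imwrite('pics/m5.png',np.vstack([b,np.hstack([f(ims[0]),f(W['img'])])])[:,:,::-1])
o=get_obs();q=o['tool_pos'][:2]-[635,0];print(q@[.9944,.106],q@[-.106,.9944],o['contact_force'],o['time'])
# where tray corners should appear if carrier is centred on the TCP
t=o['tcp_rot'][2]-np.pi/2;C,s=np.cos(t),np.sin(t);p=o['tool_pos']
for P in((-44,45,20),(44,45,20)):print(np.round(fproj(W,[p[0]+C*P[0]-s*P[1],p[1]+s*P[0]+C*P[1],p[2]-145+P[2]]),1))
E
```

```text
time: 16.42
tool_pos: [637.7, -34.5, 242.6]
tcp_rot: [3.141, 0.0, 1.678]
contact_force: [-0.1, -1.1, -2.2]
grip_width: 10.1
time: 16.8
tool_pos: [637.6, -33.9, 242.6]
tcp_rot: [3.141, 0.0, 1.679]
contact_force: [-0.0, -0.6, -2.4]
grip_width: 9.9
-1.049438431361815 -34.027294710002344 [ 0.4738626  -0.17616602 -1.38275017] 16.95
[265.7 148.7]
[367.9 148.6]
```

View pics/m5.png

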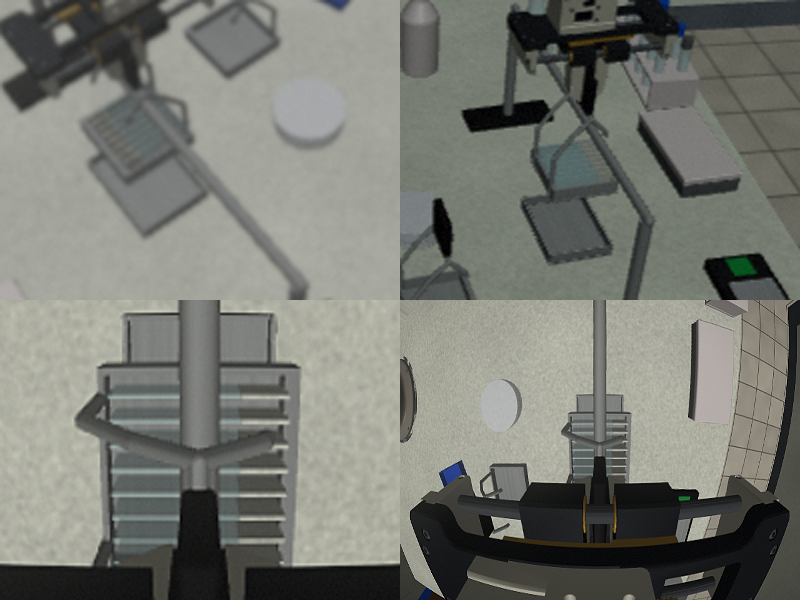

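The carrier hangs on the rod over the dish; the dish's far rim shows at wrist (282–358, ~127) just past the tray edge at (270–369,151). I'll cross-check the centring from this view.

```bash
python3 - <<'E'
from h import *
from scipy.optimize import least_squares
W=capture('wrist')
def loc(uv,z):
    q=least_squares(lambda q:np.subtract(fproj(W,[q[0],q[1],z]),uv),[635,10]).x-[635,0]; return (q@[.9944,.106]).round(1),(q@[-.106,.9944]).round(1)
g=cv2.cvtColor(W['img'],cv2.COLOR_RGB2GRAY)
for col in (295,345): print(col,g[120:160,col].tolist())
for v in (126,127,128,129): print(v,'base',loc((295,v),0),'rim',loc((295,v),18))
for v in (149,150,151,152): print(v,'tray rim',loc((285,v),117.7),loc((345,v),117.7))
E
python3 -m handwheel '[[[0,0,-0.7],[0,0,0]],[[0,0,0],[0,0,0]],[[0,0,0],[0,0,0]]]'
```

```text
295 [175, 178, 178, 178, 183, 192, 61, 114, 125, 125, 127, 129, 126, 125, 127, 125, 124, 126, 127, 126, 126, 126, 125, 127, 127, 128, 126, 131, 115, 78, 63, 95, 130, 126, 125, 126, 127, 127, 124, 110]
345 [169, 172, 173, 176, 183, 198, 68, 109, 125, 128, 130, 126, 129, 127, 129, 130, 126, 128, 129, 128, 131, 128, 129, 127, 131, 128, 127, 132, 118, 78, 55, 82, 131, 122, 124, 123, 125, 124, 122, 98]
126 base (np.float64(-28.6), np.float64(24.8)) rim (np.float64(-27.2), np.float64(25.6))
127 base (np.float64(-28.6), np.float64(23.6)) rim (np.float64(-27.2), np.float64(24.4))
128 base (np.float64(-28.6), np.float64(22.3)) rim (np.float64(-27.2), np.float64(23.3))
129 base (np.float64(-28.6), np.float64(21.1)) rim (np.float64(-27.2), np.float64(22.1))
149 tray rim (np.float64(-28.3), np.float64(10.4)) (np.float64(23.0), np.float64(10.4))
150 tray rim (np.float64(-28.4), np.float64(9.5)) (np.float64(23.0), np.float64(9.6))
151 tray rim (np.float64(-28.4), np.float64(8.7)) (np.float64(23.0), np.float64(8.7))
152 tray rim (np.float64(-28.4), np.float64(7.8)) (np.float64(23.0), np.float64(7.8))
time: 17.38
tool_pos: [637.7, -33.9, 242.3]
tcp_rot: [3.141, 0.0, 1.679]
contact_force: [1.6, 0.6, 1.1]
grip_width: 9.5
```

The dish centre comes out at -34.6 and the carrier centre at -34.4 along the rail, so the centring is good. Releasing.

```bash
python3 -m handwheel '[[[0,0,0],[0,0,0]],[[0,0,0],[0,0,0]],[[0,0,0],[0,0,0]],[[0,0,0],[0,0,0]],[[0,0,0],[0,0,0]],[[0,0,0],[0,0,0]],[[0,0,0],[0,0,0]],[[0,0,0],[0,0,0]]]' 0.45;  python3 -m handwheel '[[[0,0,4],[0,0,0]],[[0,0,10],[0,0,0]],[[0,0,20],[0,0,0]],[[0,0,30],[0,0,0]],[[0,0,30],[0,0,0]],[[0,0,30],[0,0,0]],[[0,0,10],[0,0,0]],[[0,0,0],[0,0,0]],[[0,0,0],[0,0,0]]]'
python3 - <<'E'
from h import *
ims=[]
for n in ['scene','side','wrist']:
    c=capture(n); save(c,n+'6'); ims.append(c['img'])
f=lambda i:cv2.resize(i,(400,300),interpolation=cv2.INTER_CUBIC)
cv2.imwrite('pics/m6.png',np.vstack([np.hstack([f(ims[0][170:290,210:370]),f(ims[1][130:280,300:500])]),np.hstack([f(ims[2]),f(ims[1])])])[:,:,::-1])
E
```

```text
time: 18.38
tool_pos: [637.5, -34.0, 241.9]
tcp_rot: [3.141, 0.0, 1.679]
contact_force: [-0.1, 0.0, -0.3]
grip_width: 50.5
time: 19.5
tool_pos: [637.2, -34.0, 374.3]
tcp_rot: [-3.139, -0.001, 1.679]
contact_force: [-0.2, -0.0, 0.6]
grip_width: 50.9
```

View pics/m6.png

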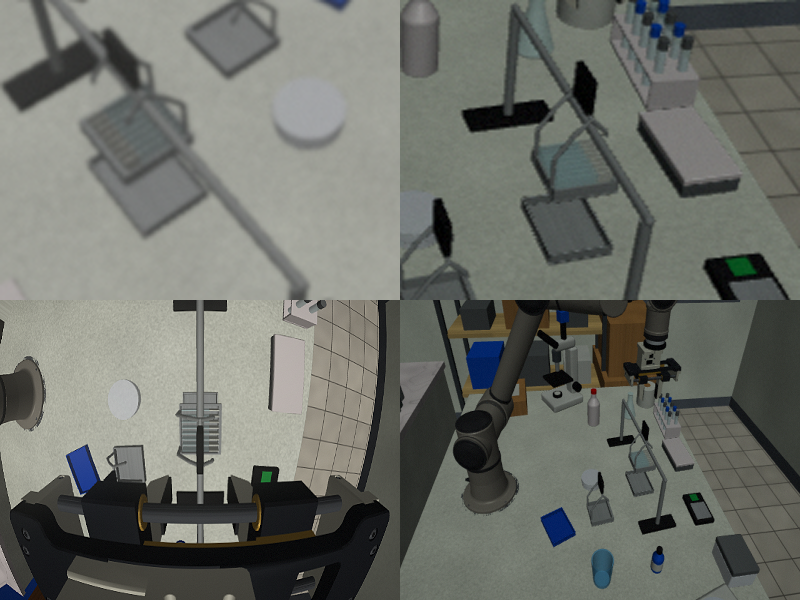

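The carrier hangs alone over the dish and the gripper is clear. I'll wait, check that it is still, then hand in.

```bash
Z='[[[0,0,0],[0,0,0]],[[0,0,0],[0,0,0]],[[0,0,0],[0,0,0]],[[0,0,0],[0,0,0]],[[0,0,0],[0,0,0]],[[0,0,0],[0,0,0]],[[0,0,0],[0,0,0]],[[0,0,0],[0,0,0]]]'
python3 -m handwheel '[[[0,0,20],[0,0,0]],[[0,0,0],[0,0,0]],[[0,0,0],[0,0,0]],[[0,0,0],[0,0,0]],[[0,0,0],[0,0,0]],[[0,0,0],[0,0,0]],[[0,0,0],[0,0,0]],[[0,0,0],[0,0,0]],[[0,0,0],[0,0,0]],[[0,0,0],[0,0,0]],[[0,0,0],[0,0,0]],[[0,0,0],[0,0,0]]]'
python3 - <<'E'
from h import *
p=cv2.cvtColor(cv2.imread('pics/side6.png'),cv2.COLOR_BGR2GRAY)[150:260,350:420].astype(float)
for i in range(6):
    g=cv2.cvtColor(capture('side')['img'],cv2.COLOR_RGB2GRAY)[150:260,350:420].astype(float)
    print(cv2.phaseCorrelate(p,g),abs(g-p).mean().round(2)); p=g
print(get_obs()['time'])
E
```

```text
time: 21.15
tool_pos: [637.5, -34.0, 395.9]
tcp_rot: [3.142, 0.0, 1.679]
contact_force: [-0.2, -0.5, 0.7]
grip_width: 50.4
((-0.002749982548472474, 0.048995788829685694), 1.000965146477497) 1.55
((-0.06846568753226023, -0.02591860004825719), 0.994630553256213) 1.56
((0.0287563555911845, -0.00412001231517678), 0.9977220068803997) 1.54
((0.021268684141965366, 0.007294739114371396), 1.0019439367151661) 1.57
((0.010379704382323496, -0.017489423717563568), 1.0027774712908144) 1.56
((0.009030045518123586, 0.007689623496744957), 0.994645866102909) 1.56
21.45
```

```bash
python3 -c "
from plant import bot
print(bot.close_job())"
```

```text
the job is handed in; nothing more can be done
None
```

The loaded carrier now hangs over the drip dish and the job is handed in. I hooked it onto the rail about 109 mm left of the middle and slid it about 143 mm along without lifting it off. Then I let go and raised the arm clear.

- **Centring:** before release, the wrist view put the carrier at −34.4 mm along the rail and the dish at −34.6 mm. The separate estimates of the dish disagreed somewhat: −34.1 mm from earlier wrist views, −36.7 mm from the side camera and −28.8 mm from the blurrier scene camera. I went with the wrist and the combined fit (−33.8 mm). I did not measure the centring again after letting go, but the pictures show no visible shift.
- **Stillness:** over the last 2 s the carrier moved less than 0.1 pixel in the side view.
- **Forces and time:** forces reported at the end of each move stayed under about 6 N. The clock read about 21.5 s at the last check, against the 51 s limit.
- **Other objects:** the last pictures show the empty carrier, Petri dish and other items they cover where they stood. I checked this by eye only.

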